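# Find the rocking canister lid and press it home

## Robot

A 6-joint arm with a two-finger parallel gripper is mounted at the origin on a cart in front of the work surface, level with it; the furniture and walls round the work are solid. World frame = base frame: x ahead of the robot, y to its left, z up, the work surface at z = 0. Lengths are in m, angles in rad, forces in N, time in s.
With the tool pointing down it reaches from about 0.425 to 0.925 m from the base axis. Payload 12.5 kg.
Tool frame: the origin (TCP) lies at the very end of the fingers, on their centre line; the grasp point (between the pads) lies ctrl.tcp_to_grasp behind it (ctrl.tcp_to_grasp is the distance from the TCP to the grasp point, in m); z points along the fingers, y is the line along which they close (so a half turn about z gives the same grasp; the last joint's range is limited). The gripper opens to 85 mm and grips with 20 to 120 N. Pads are 22 mm wide; open, the fingers measure 114 mm over their backs; the gripper's body (76 mm by 85 mm) begins 54 mm behind the grasp point. The pads swing forward as they close: fully open they stand 13 mm farther back than shut.
Start: joints at [-1.406, 0.491, 1.559, -0, 1.092, -0.106], TCP at [0.167, -0.602, 0.231] pointing down, gripper open.
Joint ranges: [-3.1, 3.1], [-0.84, 2.19], [0.05, 2.79], [-1.13, 4.28], [0.06, 2.93], [-2.69, 2.69]. Speed limits (rad/s): [2.22, 2.22, 2.79, 3.14, 3.14, 3.14].

## Interface

Orientations are given as a rotation vector (axis times angle).
In Python, from rig import ctrl gives the robot as it stands. The module is installed in compiled form; this text tells all that it offers.
- The arm moves only by the shell command python3 -m creep 'ROWS' [OPENING] [FORCE]. ROWS is text: rows parted by semicolons, each of 6 numbers parted by spaces: the shift along the tool's x, y, z in m, then the turn, a rotation vector about the tool's x, y, z in rad. In form: dx dy dz ax ay az; .... A call has 1 to 10 rows; each row is the pose to reach, as a shift and turn from the pose commanded when the call began, along the tool's axes at that moment; what a row does not reach only later rows make up. A row lasts 1/8 s, in which the tool goes at most 62.5 mm and 10.7 degrees, less where a joint would pass 70% of its speed; a pose out of reach is approached as far as the arm can. A call with a gripper value outside its range is refused whole. OPENING is the finger opening in m, from 0 to 0.0854, set as the call begins (- or left out, the last holds). The fingers move at their own pace and stop on an object; FORCE is the grip in N (left out, the last holds). Time passes only in rows, so rows that repeat a pose let the fingers close. It gives the time, the measured TCP pose, the force, the opening and the grip force at its end, in the units of the state.
- ctrl.state(): the state, without advancing time (a new reading comes with each control period).
- ctrl.grab_frame(name): name is "scene" or "top"; returns the picture (420x560x3 uint8, red, green, blue); there is no depth.
- ctrl.camera_params(name): a dict with "fovy" (degrees; the focal length in pixels is half the picture's height over the tangent of half this angle, whatever the lens; pixels are square), "cx", "cy" (the principal point, pixels), "extrinsics" (4x4, takes a point from world to camera coordinates). Camera axes: x right, y down, z forward; pixel columns grow to the right and rows downward; lengths in m; the calibration is good to about 2 mm. A picture is of the moment at which its call begins. camera_params takes no time and is no camera call.
- ctrl.hand_in(): hands the job in; it is judged then, once.
Trained networks look in the newest picture that a camera, given by its name, has taken for a name from the list of things; names that differ only in an ending like _2 or _b are one class to them, and where a whole thing is asked for, a point or a joint stands for the part that bears it (a point fixed in the world has none). Each returns a list of dicts, best first, with "score" (0 to 1); they miss things now and then, are a little off and sometimes report something else, mostly with a low value. They report only what shows in the picture. A call takes as long as a camera call. They do not tell look-alikes from the thing itself.
- ctrl.recognise(name, camera): "position" ([column, row] in pixels, amid what is visible of it).
- ctrl.silhouettes(name, camera): "region" (420x560 bool, what is visible of it) and "position" ([column, row] in pixels, amid what is visible of it).
The state is a dict: "clock": time; "joints": joint angles; "joint_velocities": joint speeds; "tau": joint torques, N m; "tcp_pos": TCP position; "eef_rot": TCP orientation; "contact_force": force on the tool from outside, world axes, zero at the start; "ft_torque": the same for the moment, N m; "finger_gap": finger opening in m; "gripper_force": force on a finger pad.
Only numpy, scipy, OpenCV 4.12 (cv2) and the standard library are available. Lean on these libraries where they do the work, as an engineer would, in place of code of your own. Each camera call takes 0.05 s, during which the arm holds its last target. There are 200 camera calls.

## Task

One of the four canister lids is not pressed home. Press near the edge of the lids with a fingertip, one after another, until you find the one that rocks, then push that lid down in the middle until it is fully seated and level. Do not lift or take off any lid, leave the mug, jug, sugar bowl and teaspoon where they are, and finish clear of everything.

Things in the scene. Friction and masses are not known exactly. Their poses are not given: they have to be found in the camera images.
- lid_a: Round pale wooden lid, 80 mm across, 20 mm deep, on the leftmost (+y) canister. Origin: centre of its flat top; z up. Seated lids are rigid. The loose one (any of the four) is level on a stiff stem under its middle: 1 N within 12 mm of its rim tips that side down 4 to 5 mm (about 0.18 rad); let go, it levels itself. Pressed in the middle it yields at about 9 N and goes down 5 mm to a hard stop, where it stays.
- canister_a: White round canister, the leftmost (+y) of four alike in a rough row, 68 mm across, 70 mm high to the shoulder, fixed to the worktop. Origin: centre of its underside; z up. Its lid's skirt hangs round it with 2.5 mm of play; the lid's top stands 82 to 86 mm above the worktop, differently for each, so height does not tell which lid is loose.
- lid_b: Round pale wooden lid, 80 mm across, 20 mm deep, on the second from the left canister. Origin: centre of its flat top; z up. Seated lids are rigid. The loose one (any of the four) is level on a stiff stem under its middle: 1 N within 12 mm of its rim tips that side down 4 to 5 mm (about 0.18 rad); let go, it levels itself. Pressed in the middle it yields at about 9 N and goes down 5 mm to a hard stop, where it stays.
- canister_b: White round canister, the second from the left of four alike in a rough row, 68 mm across, 70 mm high to the shoulder, fixed to the worktop. Origin: centre of its underside; z up. Its lid's skirt hangs round it with 2.5 mm of play; the lid's top stands 82 to 86 mm above the worktop, differently for each, so height does not tell which lid is loose.
- lid_c: Round pale wooden lid, 80 mm across, 20 mm deep, on the third from the left canister. Origin: centre of its flat top; z up. Seated lids are rigid. The loose one (any of the four) is level on a stiff stem under its middle: 1 N within 12 mm of its rim tips that side down 4 to 5 mm (about 0.18 rad); let go, it levels itself. Pressed in the middle it yields at about 9 N and goes down 5 mm to a hard stop, where it stays.
- canister_c: White round canister, the third from the left of four alike in a rough row, 68 mm across, 70 mm high to the shoulder, fixed to the worktop. Origin: centre of its underside; z up. Its lid's skirt hangs round it with 2.5 mm of play; the lid's top stands 82 to 86 mm above the worktop, differently for each, so height does not tell which lid is loose.
- lid_d: Round pale wooden lid, 80 mm across, 20 mm deep, on the rightmost (-y) canister. Origin: centre of its flat top; z up. Seated lids are rigid. The loose one (any of the four) is level on a stiff stem under its middle: 1 N within 12 mm of its rim tips that side down 4 to 5 mm (about 0.18 rad); let go, it levels itself. Pressed in the middle it yields at about 9 N and goes down 5 mm to a hard stop, where it stays.
- canister_d: White round canister, the rightmost (-y) of four alike in a rough row, 68 mm across, 70 mm high to the shoulder, fixed to the worktop. Origin: centre of its underside; z up. Its lid's skirt hangs round it with 2.5 mm of play; the lid's top stands 82 to 86 mm above the worktop, differently for each, so height does not tell which lid is loose.
- mug: Teal mug, 68x99x73 mm, loose. Bystander. Origin: centre of its underside.
- jug: Small brown jug, 62x90x93 mm, loose. Bystander. Origin: centre of its underside.
- sugar_bowl: Beige lidded sugar bowl, 68 mm across, 70 mm high, loose. Bystander. Origin: centre of its underside.
- tea_spoon: Steel teaspoon, 130x26x11 mm, lying loose in front of the canisters. Bystander. Origin: centre of its underside, x along it.
Things that resemble listed ones, but are neither listed nor needed, are in the scene too. Leave any blue or purple look-alike of the canister_a alone. Leave any yellow look-alike of the canister_b alone.

How it is judged:
By the outcome, as a careful person would: the job done as asked, in the order asked, and still so for the second after the job is handed in, with the robot touching nothing.
It also fails if it takes over 48 s, if anything falls off the work surface, if the arm or the gripper's body presses on something with over 40 N, if the wrist force passes 120 N, or if a joint passes its speed limit or range.

## Working session

There is one attempt and no reset: what is moved stays moved. The work goes in short steps, Python scripts to look and compute and a shell command to move; the robot and the scene stay as the last step left them, time stands still between calls to the robot, and variables do not carry over. Pictures are saved under pics/ and viewed, at most 10 in all, crops included, and the job is handed in when it is done.

```bash
mkdir -p pics; cat > h.py <<'E'
import numpy as np, cv2
from rig import ctrl
def ray(cam,px,z):
    p=ctrl.camera_params(cam); f=210/np.tan(np.radians(p["fovy"])/2)
    E=np.array(p["extrinsics"]); R,t=E[:3,:3],E[:3,3]
    d=R.T@np.array([(px[0]-p["cx"])/f,(px[1]-p["cy"])/f,1]); o=-R.T@t
    return o+d*(z-o[2])/d[2]
def save(cam,fn):
    im=ctrl.grab_frame(cam); cv2.imwrite("pics/"+fn,im[:,:,::-1]); return im
E
python3 - <<'E'
from h import *
a=save("top","t0.png"); b=save("scene","s0.png")
cv2.imwrite("pics/b0.png",np.vstack([cv2.resize(x[:,:,::-1],(400,300)) for x in (a,b)]))
np.set_printoptions(precision=4,suppress=True)
for c in ("top","scene"):
  for n in ("lid_a","canister_a"):
    for r in ctrl.silhouettes(n,c):
      ys,xs=np.where(r["region"]); 
      print(c,n,round(r["score"],2),np.round(r["position"]),xs.min(),xs.max(),ys.min(),ys.max(),ray(c,r["position"],.084)[:2])
s=ctrl.state(); print({k:np.round(v,4) for k,v in s.items()})
for c in ("top","scene"):
  p=ctrl.camera_params(c);E=np.array(p["extrinsics"]);print(-E[:3,:3].T@E[:3,3],p["fovy"])
E
```

```text
top lid_a 0.82 [229. 208.] 216 239 197 219 [0.5589 0.2044]
top lid_a 0.68 [313. 216.] 301 326 203 227 [ 0.5342 -0.0779]
top lid_a 0.67 [270. 193.] 256 279 182 206 [0.609  0.0685]
top lid_a 0.57 [368. 214.] 360 383 201 225 [ 0.5453 -0.2605]
top canister_a 0.59 [195. 240.] 189 207 228 247 [0.4504 0.3133]
top canister_a 0.56 [230. 242.] 222 241 234 254 [0.4451 0.1982]
top canister_a 0.54 [314. 252.] 305 323 242 260 [ 0.4161 -0.0809]
top canister_a 0.16 [268. 194.] 256 279 183 205 [0.6082 0.0752]
scene lid_a 0.9 [210. 236.] 196 227 221 250 [0.5536 0.2169]
scene lid_a 0.85 [303. 189.] 290 319 177 201 [ 0.5395 -0.0686]
scene lid_a 0.79 [247. 200.] 229 258 188 212 [0.5955 0.076 ]
scene lid_a 0.7 [357. 159.] 341 368 147 170 [ 0.5371 -0.263 ]
scene canister_a 0.95 [333. 228.] 322 348 220 241 [ 0.3885 -0.0438]
scene canister_a 0.94 [194. 296.] 183 211 286 311 [0.4295 0.3357]
scene canister_a 0.83 [217. 254.] 200 226 245 262 [0.4971 0.2312]
scene canister_a 0.83 [303. 208.] 291 315 199 214 [ 0.4853 -0.0251]
scene canister_a 0.81 [246. 220.] 232 256 209 226 [0.5428 0.1167]
scene canister_a 0.63 [243. 278.] 228 255 268 293 [0.4037 0.2193]
scene canister_a 0.5 [352. 176.] 341 364 164 182 [ 0.4957 -0.208 ]
{'clock': np.float64(0.3), 'joints': array([-1.4056,  0.4912,  1.5591,  0.    ,  1.0917, -0.1056]), 'joint_velocities': array([-0.0016, -0.0013, -0.0006, -0.0021, -0.0006,  0.0001]), 'tau': array([ -0.0003, -61.7726, -26.1477,  -0.0001,   0.002 ,  -0.    ]), 'tcp_pos': array([ 0.1672, -0.6021,  0.2311]), 'eef_rot': array([-3.1125, -0.424 , -0.    ]), 'contact_force': array([ 0.0739,  0.4073, -0.2776]), 'ft_torque': array([-0.0211, -0.0134, -0.0032]), 'gripper_force': np.float64(0.0), 'finger_gap': np.float64(0.0855)}
[ 0.3775 -0.0034  1.5687] 50.075003468219336
[-0.1337  0.5423  1.0653] 45.821653430108476
```

View pics/t0.png

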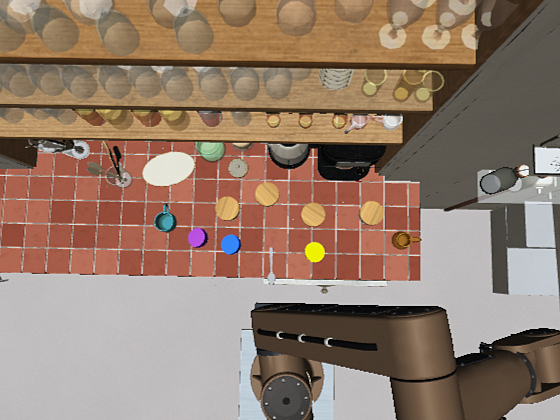

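View pics/s0.png

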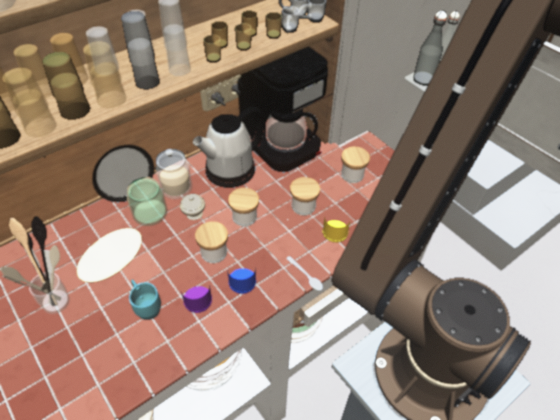

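The four wooden lids sit at top pixels a (228,208), b (267,194), c (313,215) and d (372,212). The blue (230,243), purple (197,237) and yellow (315,252) cans have no wooden lid, so they are look-alikes to leave alone. The mug is at (165,220), the jug at (402,240) and the spoon at (271,265).

```bash
cat >> h.py <<'E'
from scipy.spatial.transform import Rotation as Ro
def go(target,yaw=None):
    s=ctrl.state(); R=Ro.from_rotvec(s["eef_rot"]); d=R.inv().apply(np.array(target)-s["tcp_pos"])
    x=R.apply([1,0,0]); print("shift",np.round(d,4),"tool x",np.round(x,3),"yaw",round(float(np.arctan2(x[1],x[0])),3), "z", np.round(R.apply([0,0,1]),3))
E
python3 - <<'E'
from h import *
np.set_printoptions(precision=4,suppress=True)
for c,fn,seeds in (("top","t0.png",[(228,208),(267,194),(313,215),(372,212)]),("scene","s0.png",[(212,235),(243,200),(305,188),(355,157)])):
  im=cv2.imread("pics/"+fn); hsv=cv2.cvtColor(im,cv2.COLOR_BGR2HSV).astype(int)
  for s in seeds:
    ref=np.median(im[s[1]-3:s[1]+4,s[0]-3:s[0]+4].reshape(-1,3),0); h=np.median(hsv[s[1]-3:s[1]+4,s[0]-3:s[0]+4].reshape(-1,3),0)
    m=((abs(hsv[...,0]-h[0])<5)&(hsv[...,1]>60)&(hsv[...,2]>h[2]*.9)).astype(np.uint8)
    m[:, :s[0]-24]=0; m[:,s[0]+24:]=0; m[:s[1]-20]=0; m[s[1]+20:]=0
    n,l,st,ce=cv2.connectedComponentsWithStats(m); k=l[s[1],s[0]]
    cs=cv2.findContours((l==k).astype(np.uint8),0,1)[0][0]; (ex,ey),ax,_=cv2.fitEllipse(cv2.convexHull(cs))
    print(c,h,ce[k],st[k],(ex,ey),ax,ray(c,(ex,ey),.084)[:2])
go([.5,-.26,.2])
im=cv2.imread("pics/t0.png")[170:280,180:420]; im2=cv2.imread("pics/s0.png")[130:270,180:380]
cv2.imwrite("pics/crop.png",np.vstack([cv2.resize(im,(640,293)),cv2.resize(im2,(440,300)) if 0 else cv2.copyMakeBorder(cv2.resize(im2,(429,300)),0,0,0,211,0)]))
E
```

```text
top [ 19. 130. 220.] [226.9286 208.0281] [216 197  22  23 392] (226.69398498535156, 207.8632049560547) (22.337261199951172, 23.39484977722168) [0.5579 0.2111]
top [ 19. 130. 220.] [266.1285 193.6504] [255 182  24  24 389] (266.4697265625, 193.43243408203125) (22.842077255249023, 23.116355895996094) [0.6087 0.0796]
top [ 19. 130. 221.] [312.5294 214.3887] [301 203  24  23 391] (312.7861022949219, 214.1073760986328) (22.83242416381836, 23.288177490234375) [ 0.5418 -0.0758]
top [ 19. 130. 220.] [371.3149 212.0831] [360 201  24  24 397] (371.5132751464844, 212.34657287597656) (22.93189811706543, 23.32360076904297) [ 0.551  -0.2704]
scene [ 21.  86. 239.] [211.2287 233.9282] [196 222  31  25 599] (211.17999267578125, 233.9491729736328) (24.462984085083008, 30.57501792907715) [0.5559 0.2109]
scene [ 21.  86. 240.] [243.2113 198.9034] [229 188  30  22 497] (243.2867889404297, 198.8184814453125) (21.22890281677246, 29.330116271972656) [0.6044 0.081 ]
scene [ 21.  87. 240.] [304.6009 187.8004] [291 178  29  21 461] (304.6932678222656, 187.81683349609375) (20.194549560546875, 28.406232833862305) [ 0.539  -0.0741]
scene [ 21.  86. 239.] [355.1584 156.0649] [342 147  27  19 385] (355.1283874511719, 156.08145141601562) (18.074222564697266, 26.45440101623535) [ 0.5492 -0.2682]
shift [ 0.4122 -0.2406  0.0312] tool x [0.964 0.267 0.   ] yaw 0.271 z [-0.  0. -1.]
```

View pics/crop.png

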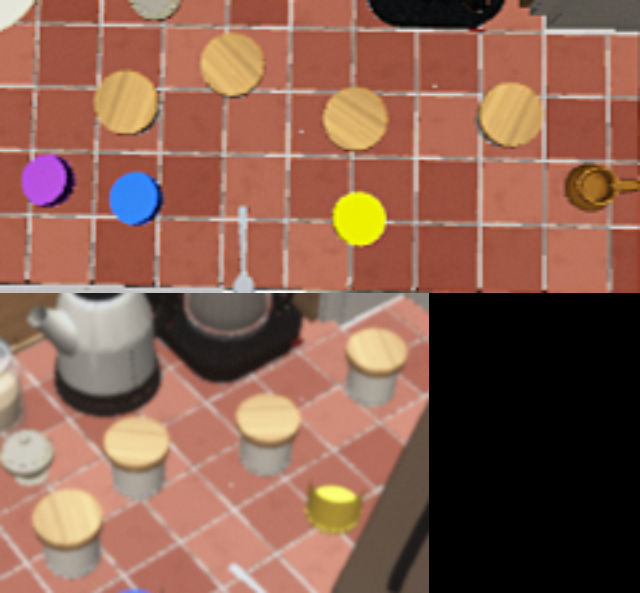

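Both cameras agree on the lid centres: a (.557,.211), b (.606,.080), c (.540,-.075), d (.550,-.269). I'll start with lid d's near edge, staying high over the jug and closing the fingers on the way.

```bash
python3 -m creep '0.05 -0.027 0 0 0 0.05; 0.1 -0.054 0 0 0 0.15; 0.155 -0.082 0 0 0 0.271; 0.21 -0.112 0 0 0 0.271; 0.265 -0.142 0 0 0 0.271; 0.32 -0.172 0 0 0 0.271; 0.375 -0.202 0 0 0 0.271; 0.4234 -0.2284 0 0 0 0.271; 0.4234 -0.2284 0 0 0 0.271; 0.4234 -0.2284 0 0 0 0.271' 0 20; python3 - <<'E'
from h import *
go([.514,-.269,.095]); s=ctrl.state(); print(s["tcp_pos"],s["contact_force"],s["finger_gap"],np.abs(s["joint_velocities"]).max())
E
```

```text
clock: 1.55
tcp_pos: [0.5139, -0.2689, 0.2312]
eef_rot: [3.142, 0.001, -0.001]
contact_force: [0.3, -0.6, -0.9]
finger_gap: 0.0001
gripper_force: 0.0
shift [2.000e-04 1.000e-04 1.362e-01] tool x [ 1.  0. -0.] yaw 0.0 z [-0. -0. -1.]
[ 0.51386838 -0.26891675  0.23116757] [ 0.27733095 -0.564676   -0.86370868] 9.43736864954049e-05 0.027509375488725903
```

```bash
cat > chk.py <<'E'
import sys
from rig import ctrl
s=ctrl.state(); f=s["contact_force"]; print(">>",round(s["clock"],2),s["tcp_pos"].round(4),f.round(2)); sys.exit(abs(f[2])>float(sys.argv[1]))
E
python3 -m creep '0 0 0.06 0 0 0; 0 0 0.115 0 0 0; 0 0 0.135 0 0 0; 0 0 0.141 0 0 0; 0 0 0.1415 0 0 0; 0 0 0.1415 0 0 0; 0 0 0.1415 0 0 0' >/dev/null; python3 chk.py 2.5 &&
python3 -m creep '0 0 0.001 0 0 0; 0 0 0.001 0 0 0; 0 0 0.001 0 0 0' >/dev/null; python3 chk.py 2.5 &&
python3 -m creep '0 0 0.001 0 0 0; 0 0 0.001 0 0 0; 0 0 0.001 0 0 0' >/dev/null; python3 chk.py 2.5 &&
python3 -m creep '0 0 0.001 0 0 0; 0 0 0.001 0 0 0; 0 0 0.001 0 0 0' >/dev/null; python3 chk.py 2.5
```

```text
>> 2.42 [ 0.5143 -0.2691  0.0907] [-0.28 -0.06  0.59]
>> 2.42 [ 0.5143 -0.2691  0.0907] [-0.28 -0.06  0.59]
>> 2.42 [ 0.5143 -0.2691  0.0907] [-0.28 -0.06  0.59]
>> 2.42 [ 0.5143 -0.2691  0.0907] [-0.28 -0.06  0.59]False
False
False
False
```

```bash
sed -i 's/sys.exit(\(.*\))$/sys.exit(int(\1))/' chk.py
python3 -m creep '0 0 0.002 0 0 0; 0 0 0.002 0 0 0; 0 0 0.002 0 0 0' >/dev/null; python3 chk.py 2.5 &&
python3 -m creep '0 0 0.001 0 0 0; 0 0 0.001 0 0 0' >/dev/null && python3 chk.py 2.5 &&
python3 -m creep '0 0 0.001 0 0 0; 0 0 0.001 0 0 0' >/dev/null && python3 chk.py 2.5 &&
python3 -m creep '0 0 0.001 0 0 0; 0 0 0.001 0 0 0' >/dev/null && python3 chk.py 2.5 &&
python3 -m creep '0 0 0.001 0 0 0; 0 0 0.001 0 0 0' >/dev/null && python3 chk.py 2.5 &&
python3 -m creep '0 0 0.001 0 0 0; 0 0 0.001 0 0 0' >/dev/null && python3 chk.py 2.5
```

```text
>> 2.8 [ 0.5141 -0.2689  0.0878] [ 0.69 -0.71  0.58]
>> 3.05 [ 0.514  -0.2689  0.0867] [-0.11 -0.23 -0.22]
>> 3.3 [ 0.5141 -0.2689  0.0857] [-0.07  0.52 -0.67]
>> 3.55 [ 0.514  -0.2689  0.0847] [ 0.38 -0.1   0.12]
>> 3.8 [ 0.5141 -0.2689  0.084 ] [-1.43 -0.07  2.39]
>> 4.05 [ 0.5141 -0.269   0.0838] [-3.7   2.2  13.03]
```

Lid d is rigid: 13 N builds up within 1 mm of contact at 0.084. Next is lid c.

```bash
python3 -m creep '0 0 -0.03 0 0 0; -0.004 -0.05 -0.03 0 0 0; -0.006 -0.1 -0.03 0 0 0; -0.01 -0.15 -0.03 0 0 0; -0.01 -0.194 -0.03 0 0 0; -0.01 -0.194 -0.02 0 0 0; -0.01 -0.194 -0.005 0 0 0; -0.01 -0.194 -0.005 0 0 0; -0.01 -0.194 -0.005 0 0 0' >/dev/null; python3 chk.py 2.5 &&
python3 -m creep '0 0 0.001 0 0 0; 0 0 0.001 0 0 0' >/dev/null && python3 chk.py 2.5 &&
python3 -m creep '0 0 0.001 0 0 0; 0 0 0.001 0 0 0' >/dev/null && python3 chk.py 2.5 &&
python3 -m creep '0 0 0.001 0 0 0; 0 0 0.001 0 0 0' >/dev/null && python3 chk.py 2.5 &&
python3 -m creep '0 0 0.001 0 0 0; 0 0 0.001 0 0 0' >/dev/null && python3 chk.py 2.5 &&
python3 -m creep '0 0 0.001 0 0 0; 0 0 0.001 0 0 0' >/dev/null && python3 chk.py 2.5 &&
python3 -m creep '0 0 0.001 0 0 0; 0 0 0.001 0 0 0' >/dev/null && python3 chk.py 2.5
```

```text
>> 5.17 [ 0.5042 -0.0757  0.0876] [-0.37 -0.38 -0.84]
>> 5.42 [ 0.5042 -0.0751  0.0869] [ 0.89 -0.37  0.04]
>> 5.67 [ 0.5041 -0.0749  0.0858] [ 0.3  -0.34 -0.46]
>> 5.92 [ 0.5041 -0.0749  0.0847] [-0.61  0.06  0.5 ]
>> 6.17 [ 0.5041 -0.0749  0.0837] [0.31 0.16 0.37]
>> 6.42 [ 0.5041 -0.0749  0.0835] [-3.35  0.36  9.47]
```

Lid c is rigid too: 9.5 N just after contact at 0.0837. Lid b is next.

```bash
python3 -m creep '0 0 -0.03 0 0 0; 0.022 -0.05 -0.03 0 0 0; 0.044 -0.1 -0.03 0 0 0; 0.066 -0.155 -0.03 0 0 0; 0.066 -0.155 -0.02 0 0 0; 0.066 -0.155 -0.005 0 0 0; 0.066 -0.155 -0.005 0 0 0; 0.066 -0.155 -0.005 0 0 0' >/dev/null; python3 chk.py 2.5 &&
python3 -m creep '0 0 0.001 0 0 0; 0 0 0.001 0 0 0' >/dev/null && python3 chk.py 2.5 &&
python3 -m creep '0 0 0.001 0 0 0; 0 0 0.001 0 0 0' >/dev/null && python3 chk.py 2.5 &&
python3 -m creep '0 0 0.001 0 0 0; 0 0 0.001 0 0 0' >/dev/null && python3 chk.py 2.5 &&
python3 -m creep '0 0 0.001 0 0 0; 0 0 0.001 0 0 0' >/dev/null && python3 chk.py 2.5 &&
python3 -m creep '0 0 0.001 0 0 0; 0 0 0.001 0 0 0' >/dev/null && python3 chk.py 2.5 &&
python3 -m creep '0 0 0.001 0 0 0; 0 0 0.001 0 0 0' >/dev/null && python3 chk.py 2.5
```

```text
>> 7.42 [0.5701 0.079  0.0878] [ 1.04 -0.43  0.04]
>> 7.67 [0.5702 0.0798 0.087 ] [ 0.05 -0.4   0.53]
>> 7.92 [0.5701 0.0801 0.0858] [-0.35 -0.44  0.51]
>> 8.18 [0.5701 0.0801 0.0847] [-0.32  0.5   0.29]
>> 8.43 [0.5701 0.0801 0.0837] [ 0.2   0.72 -0.57]
>> 8.68 [0.5702 0.0801 0.0829] [-0.7   0.45  2.82]
```

```bash
python3 -m creep '0 0 0.001 0 0 0; 0 0 0.001 0 0 0; 0 0 0.001 0 0 0' >/dev/null && python3 chk.py 4 &&
python3 -m creep '0 0 0.001 0 0 0; 0 0 0.001 0 0 0' >/dev/null && python3 chk.py 4
```

```text
>> 9.05 [0.5702 0.0801 0.0827] [-4.55 -0.68 12.71]
```

Lid b is rigid as well. Lid a's edge is next.

```bash
python3 -m creep '0 0 -0.03 0 0 0; -0.015 -0.04 -0.03 0 0 0; -0.033 -0.09 -0.03 0 0 0; -0.049 -0.131 -0.03 0 0 0; -0.049 -0.131 -0.02 0 0 0; -0.049 -0.131 -0.006 0 0 0; -0.049 -0.131 -0.006 0 0 0; -0.049 -0.131 -0.006 0 0 0' >/dev/null; python3 chk.py 2.5 &&
python3 -m creep '0 0 0.001 0 0 0; 0 0 0.001 0 0 0' >/dev/null && python3 chk.py 2.5 &&
python3 -m creep '0 0 0.001 0 0 0; 0 0 0.001 0 0 0' >/dev/null && python3 chk.py 2.5 &&
python3 -m creep '0 0 0.001 0 0 0; 0 0 0.001 0 0 0' >/dev/null && python3 chk.py 2.5 &&
python3 -m creep '0 0 0.001 0 0 0; 0 0 0.001 0 0 0' >/dev/null && python3 chk.py 2.5 &&
python3 -m creep '0 0 0.001 0 0 0; 0 0 0.001 0 0 0' >/dev/null && python3 chk.py 2.5 &&
python3 -m creep '0 0 0.001 0 0 0; 0 0 0.001 0 0 0' >/dev/null && python3 chk.py 2.5 &&
python3 -m creep '0 0 0.001 0 0 0; 0 0 0.001 0 0 0' >/dev/null && python3 chk.py 2.5 &&
python3 -m creep '0 0 0.001 0 0 0; 0 0 0.001 0 0 0' >/dev/null && python3 chk.py 2.5; python3 - <<'E'
from h import *
a=save("scene","s1.png")
for i in range(6):
  ctrl.grab_frame("top"); print(ctrl.state()["contact_force"].round(2))
cv2.imwrite("pics/s1c.png",cv2.resize(a[180:290,150:300,::-1],None,fx=4,fy=4,interpolation=2))
E
```

```text
>> 10.05 [0.5216 0.2103 0.0876] [ 0.06 -0.68  0.65]
>> 10.3 [0.5213 0.2109 0.0869] [ 0.34 -0.11 -0.65]
>> 10.55 [0.5212 0.2111 0.0858] [-0.   -0.51 -0.13]
>> 10.8 [0.5211 0.2111 0.0847] [-0.45 -0.4   0.14]
>> 11.05 [0.5212 0.2111 0.0837] [0.08 0.29 0.71]
>> 11.3 [0.5212 0.2111 0.0827] [-1.01  0.05  0.27]
>> 11.55 [0.5211 0.2111 0.0819] [-2.23  1.03  3.18]
[-1.74  0.7   3.24]
[-2.36 -0.63  3.58]
[-2.58  0.78  4.38]
[-1.59  0.16  4.27]
[-2.35  1.25  3.77]
[-1.84 -0.83  3.77]
```

View pics/s1c.png

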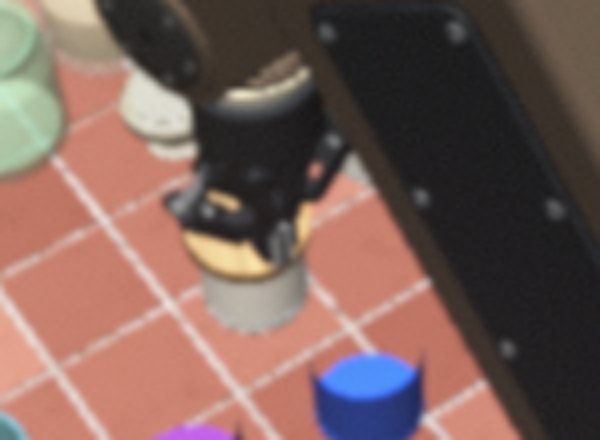

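The lid a reading is still ambiguous, because a tipping lid would show only about 1 N, which is near the noise. I'll average the force at several heights during the retreat from a.

```bash
cat > avg.py <<'E'
from rig import ctrl
import numpy as np
F=[]
for i in range(10):
    ctrl.grab_frame("top"); s=ctrl.state(); F.append(np.r_[s["contact_force"],s["ft_torque"]*10])
print(round(s["clock"],2),s["tcp_pos"].round(4),np.mean(F,0).round(2),(np.std(F,0)/3).round(2))
E
python3 -m creep '0 0 -0.0012 0 0 0; 0 0 -0.0012 0 0 0; 0 0 -0.0012 0 0 0' >/dev/null; python3 avg.py
python3 -m creep '0 0 -0.0015 0 0 0; 0 0 -0.0015 0 0 0; 0 0 -0.0015 0 0 0' >/dev/null; python3 avg.py
python3 -m creep '0 0 -0.006 0 0 0; 0 0 -0.006 0 0 0; 0 0 -0.006 0 0 0' >/dev/null; python3 avg.py
```

```text
12.78 [0.5212 0.2111 0.083 ] [-0.04  0.06  0.1   0.09 -0.15 -0.05] [0.13 0.14 0.18 0.09 0.12 0.09]
13.65 [0.5212 0.2111 0.0845] [-0.06 -0.06  0.31  0.17 -0.    0.  ] [0.15 0.11 0.12 0.13 0.05 0.1 ]
14.53 [0.5212 0.2111 0.0904] [-0.3  -0.14  0.1  -0.03  0.06  0.  ] [0.15 0.11 0.14 0.09 0.13 0.1 ]
```

```bash
python3 -m creep '0.018 0 0 0 0 0; 0.036 0 0 0 0 0; 0.036 0 0.0015 0 0 0; 0.036 0 0.0015 0 0 0' >/dev/null; python3 chk.py 1.8 &&
python3 -m creep '0 0 0.0007 0 0 0; 0 0 0.0007 0 0 0' >/dev/null && python3 chk.py 1.8 &&
python3 -m creep '0 0 0.0007 0 0 0; 0 0 0.0007 0 0 0' >/dev/null && python3 chk.py 1.8 &&
python3 -m creep '0 0 0.0007 0 0 0; 0 0 0.0007 0 0 0' >/dev/null && python3 chk.py 1.8 &&
python3 -m creep '0 0 0.0007 0 0 0; 0 0 0.0007 0 0 0' >/dev/null && python3 chk.py 1.8 &&
python3 -m creep '0 0 0.0007 0 0 0; 0 0 0.0007 0 0 0' >/dev/null && python3 chk.py 1.8 &&
python3 -m creep '0 0 0.0007 0 0 0; 0 0 0.0007 0 0 0' >/dev/null && python3 chk.py 1.8 &&
python3 -m creep '0 0 0.0007 0 0 0; 0 0 0.0007 0 0 0' >/dev/null && python3 chk.py 1.8 &&
python3 -m creep '0 0 0.0007 0 0 0; 0 0 0.0007 0 0 0' >/dev/null && python3 chk.py 1.8 &&
python3 -m creep '0 0 0.0007 0 0 0; 0 0 0.0007 0 0 0' >/dev/null && python3 chk.py 1.8
```

```text
>> 15.03 [0.5563 0.211  0.0886] [-0.05  0.36  0.06]
>> 15.28 [0.5568 0.2112 0.0883] [ 0.3  -0.32 -0.64]
>> 15.53 [0.5571 0.2111 0.0875] [-0.8  -1.45  0.04]
>> 15.78 [0.5572 0.2111 0.0868] [-0.08  0.24  0.26]
>> 16.02 [0.5572 0.2111 0.0861] [0.27 0.42 0.34]
>> 16.27 [0.5572 0.2111 0.0859] [-1.17 -0.64  5.25]
```

In the middle, lid a's top is at 0.086, but its edge went down to 0.082 under almost no force. Lid a is the one that rocks, so I'll press it home in the middle.

```bash
python3 -m creep '0 0 0.0007 0 0 0; 0 0 0.0014 0 0 0; 0 0 0.002 0 0 0; 0 0 0.003 0 0 0; 0 0 0.004 0 0 0; 0 0 0.0044 0 0 0; 0 0 0.0044 0 0 0; 0 0 0.0044 0 0 0' >/dev/null; python3 chk.py 18 &&
python3 -m creep '0 0 0.0005 0 0 0; 0 0 0.0005 0 0 0' >/dev/null && python3 chk.py 18 &&
python3 -m creep '0 0 0.0005 0 0 0; 0 0 0.0005 0 0 0' >/dev/null && python3 chk.py 18 &&
python3 -m creep '0 0 0.0005 0 0 0; 0 0 0.0005 0 0 0' >/dev/null && python3 chk.py 18 &&
python3 -m creep '0 0 0.0005 0 0 0; 0 0 0.0005 0 0 0' >/dev/null && python3 chk.py 18
```

```text
>> 17.27 [0.5572 0.2111 0.0817] [-2.57 -1.    7.1 ]
>> 17.52 [0.5572 0.2111 0.0812] [-1.2  -1.14  7.42]
>> 17.77 [0.5573 0.2111 0.081 ] [-3.51 -0.42 11.  ]
>> 18.02 [0.5573 0.2111 0.081 ] [-4.32 -1.37 16.15]
>> 18.27 [0.5573 0.2111 0.081 ] [-6.39 -1.91 21.37]
```

The lid hit its hard stop at 0.081, exactly 5 mm down. I'll lift off, check the same edge once, and then withdraw.

```bash
python3 -m creep '0 0 -0.02 0 0 0; -0.036 0 -0.02 0 0 0; -0.036 0 -0.006 0 0 0; -0.036 0 -0.0045 0 0 0; -0.036 0 -0.0045 0 0 0' >/dev/null; python3 chk.py 2.5 &&
python3 -m creep '0 0 0.001 0 0 0; 0 0 0.001 0 0 0' >/dev/null && python3 chk.py 2.5 &&
python3 -m creep '0 0 0.001 0 0 0; 0 0 0.001 0 0 0' >/dev/null && python3 chk.py 2.5 &&
python3 -m creep '0 0 0.001 0 0 0; 0 0 0.001 0 0 0' >/dev/null && python3 chk.py 2.5 &&
python3 -m creep '0 0 0.001 0 0 0; 0 0 0.001 0 0 0' >/dev/null && python3 chk.py 2.5
python3 -m creep '0 0 -0.05 0 0 0; 0 0 -0.1 0 0 0; 0 0.05 -0.15 0 0 0; -0.02 0.1 -0.17 0 0 0; -0.05 0.15 -0.17 0 0 0; -0.05 0.2 -0.17 0 0 0; -0.05 0.25 -0.17 0 0 0; -0.05 0.3 -0.17 0 0 0; -0.05 0.3 -0.17 0 0 0; -0.05 0.3 -0.17 0 0 0'
python3 - <<'E'
from h import *
a=save("top","t2.png"); b=save("scene","s2.png")
cv2.imwrite("pics/b2.png",np.vstack([cv2.resize(x[:,:,::-1],(400,300)) for x in (a,b)]))
E
```

```text
>> 18.9 [0.5219 0.2111 0.0832] [ 0.26 -0.04  0.4 ]
>> 19.15 [0.5214 0.2111 0.0825] [-0.28  0.49  1.07]
>> 19.4 [0.5212 0.2111 0.0816] [ 0.22 -0.18  0.13]
>> 19.65 [0.5213 0.2111 0.081 ] [-1.13 -1.49  5.87]
clock: 20.9
tcp_pos: [0.4709, -0.0886, 0.2505]
eef_rot: [-3.141, 0.001, 0.0]
contact_force: [0.5, 0.6, -0.7]
finger_gap: 0.0002
gripper_force: 0.0
```

View pics/b2.png

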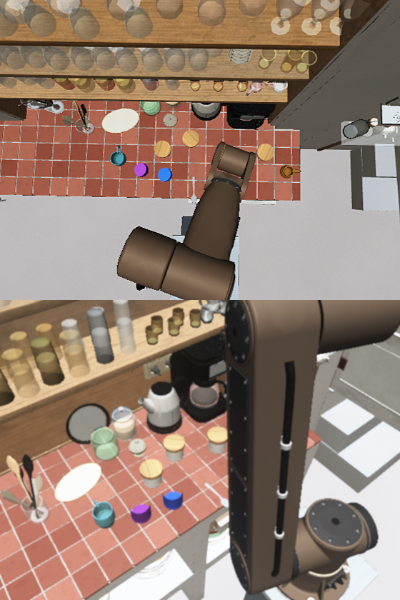

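The edge now meets the fingertip at 0.081, the same height as the middle, so lid a is level and rigid. The picture shows lid a (top view, around (162,149)), the mug, jug and spoon where they were, and the arm high and clear.

```bash
python3 -c "
from rig import ctrl
print(ctrl.hand_in())"
```

```text
the job is handed in; nothing more can be done
None
```

Lid a (leftmost) was the one that rocked: I pressed it down 5 mm to its hard stop, where it is level and rigid; the arm finished clear at about 21 s and the job is handed in.

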